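Snap the food box lid shut round its rim

ROBOT

A 7-joint arm with a two-finger parallel gripper is mounted at the origin on a cart in front of the work surface, level with it; the furniture and walls round the work are solid. World frame = base frame: x ahead of the robot, y to its left, z up, the work surface at z = 0. Lengths are in mm, angles in rad, forces in N, time in s.
With the tool pointing down it reaches from about 400 to 900 mm from the base axis. Payload 5.5 kg.
Tool frame: the origin (TCP) lies on the centre line of the jaws, within the pads' length; the fingertips stand 22 mm ahead of it and the grasp point (between the pads) lies 3 mm ahead of it; z points along the fingers, y is the line along which they close (so a half turn about z gives the same grasp; the last joint's range is limited). The gripper opens to 85 mm and grips with 20 to 120 N. Pads are 22 mm wide; open, the fingers measure 114 mm over their backs; the gripper's body (76 mm by 85 mm) begins 54 mm behind the grasp point. The pads swing forward as they close: fully open they stand 13 mm farther back than shut.
Start: joints at [1.535, 0.501, -0.427, 1.55, 0.221, 1.138, -0.21], TCP at [191.375, -621.188, 253.31] pointing down, gripper open.
Joint ranges: [-2.88, 2.88], [-0.31, 2.03], [-1.54, 1.56], [0.2, 2.42], [-1.41, 4.55], [0.19, 2.02], [-2.57, 2.57]. Speed limits (rad/s): [2.57, 2.57, 3.14, 3.14, 3.14, 3.14, 3.14].

INTERFACE

Orientations are given as [roll, pitch, yaw] about the fixed x, y, z axes, in that order (R = Rz(yaw) Ry(pitch) Rx(roll)).
In Python, from workcell import arm gives the robot as it stands.
- The arm moves only by the shell command python3 -m jog 'ROWS' [FORCE]. ROWS is JSON, a list of rows, each a list of 7 numbers: the opening in per cent of the stroke, from 0 (shut) to 100 (fully open), then the shift along the tool's x, y, z in m, then the turn, a rotation vector about the tool's x, y, z in rad. A call has 1 to 10 rows; each row is the pose to reach, as a shift and turn from the pose commanded when the call began, along the tool's axes at that moment; what a row does not reach only later rows make up. A row lasts 1/12 s, in which the tool goes at most 41.7 mm and 7.16 degrees, less where a joint would pass 70% of its speed; a pose out of reach is approached as far as the arm can. A call with a gripper value outside its range is refused whole. The fingers move at their own pace and stop on an object; FORCE is the grip in N (left out, the last holds). Time passes only in rows, so rows that repeat a pose let the fingers close. It gives the time, the measured TCP pose, the force, the opening and the grip force at its end, in the units of the state.
- arm.observe(): the state, without advancing time (a new reading comes with each control period).
- arm.capture(name): name is "side" or "top"; returns a dict with "image" (420x560x3 uint8, red, green, blue), "depth" (420x560 float32, mm along the optical axis (not along the pixel's ray), 0 where there is no reading), "fovy" (degrees; the focal length in pixels is half the picture's height over the tangent of half this angle, whatever the lens; pixels are square), "cx", "cy" (the principal point, pixels), "position" and "attitude" of the camera in the world. Camera axes: x right, y up, looking along -z (the intrinsics and any distortion apply to the point x, -y, -z); pixel columns grow to the right and rows downward; lengths in mm; the calibration is good to about 2 mm. A picture is of the moment at which its call begins.
- arm.hand_in(): hands the job in; it is judged then, once.
The state is a dict: "time": time; "joint_pos": joint angles; "qd": joint speeds; "joint_efforts": joint torques, N m; "ee_pos": TCP position; "orientation": TCP orientation; "ft_force": force on the tool from outside, world axes, zero at the start; "torque": the same for the moment, N m; "width": finger opening in mm; "finger_force": force on a finger pad.
Only numpy, scipy, OpenCV 4.12 (cv2) and the standard library are available. Lean on these libraries where they do the work, as an engineer would, in place of code of your own. Each camera call takes 0.05 s, during which the arm holds its last target. There are 200 camera calls.

TASK

The lid of the rectangular food box on the cork mat is on, but all four sections of its rim have sprung up. With the fingertips only, press the rim sections down one after another until each snaps fully shut, beginning with the side that has the pull tab and going round clockwise as seen from above. Leave the box standing where it is, lift nothing, and do not disturb the things around it.

Things in the scene. Friction and masses are not known exactly. Their poses are not given: they have to be found in the camera images.
- food_box: white food box with grey lid, loose, about 0.7 kg, on a cork mat on a board. Lid 130 mm (box x) by 110 mm (box y); shut rim tops 48 mm above its underside. Origin: centre of the underside, about z = 0.048. Box +x points out through the short side with the pull tab, at any heading. Lid middle (78 x 58 mm) and the four 26 mm corner pieces are fixed; the middle lies 3.5 mm below the shut rim
- rim_1 (a joint): hinge angle of the rim section with the pull tab (box +x side), rad: 0 shut, 0.35 sprung up. Each section is a strip 25 mm wide, hinged at its inner edge; the outer edge stands 9 mm high when up. It moves easily at first; near half shut it needs 5 N at its press point (10 to 15 N nearer the hinge), then snaps shut onto a hard stop and stays; let go before, it springs up
- rim_2 (a joint): same, next section clockwise from above (long side, box -y)
- rim_3 (a joint): same, the section opposite the tab (short side, box -x)
- rim_4 (a joint): same, the last section (long side, box +y)
- rim_1_press (a point): point to press on rim_1: middle of the strip's length, 18 mm outward of its hinge, on its top face; it moves with the strip, about 6 mm down and 1 mm outward as it shuts. Its own x axis points outward along the strip's slope. Strip 55 mm long, with a tab 30 mm wide that sticks 14 mm out. Overhead, a microwave reaches from x = 0.60 to the back wall, down to z = 0.56
- rim_2_press (a point): same on rim_2; strip 75 mm long
- rim_3_press (a point): same on rim_3; strip 55 mm long
- rim_4_press (a point): same on rim_4; strip 75 mm long
- phone: bystander: closed black flip phone, 46 x 95 x 19 mm, lying on the mat beside the box on the left; origin at the centre of its underside
- spice_jar: bystander: jar with a metal cap, 44 mm wide, 85 mm high, on the right end of the mat; origin at the centre of its underside
- egg_cup: bystander: white cup, 48 mm wide, 50 mm high, on the right end of the mat; origin at the centre of its underside
- canister: bystander: open porcelain canister, 114 mm wide, 122 mm high, on the left end of the board; origin at the centre of its underside

How it is judged (in metres and radians):
On the way, in this order (a step that is already met when the one before it is completed fails the run):
1. the section with the pull tab is snapped shut while the other three are still up (value of joint rim_1 below 0.05 rad and value of joint each of rim_2, rim_3, rim_4 above 0.15 rad), for 0.1 s.
2. the next section clockwise is shut too, the last two still up (value of joint each of rim_1, rim_2 below 0.05 rad and value of joint each of rim_3, rim_4 above 0.15 rad), for 0.1 s.
3. the section opposite the tab is shut too, the last one still up (value of joint each of rim_1, rim_2, rim_3 below 0.05 rad and value of joint rim_4 above 0.15 rad), for 0.1 s.
4. the last section is shut (value of joint rim_4 below 0.05 rad), for 0.1 s.
At the end, for the whole second after the job is handed in: all four rim sections are shut (hinge under 0.05 rad, the rim within about 1.3 mm of flush) and the box stands level and at rest within 40 mm of where it stood (value of joint each of rim_1, rim_2, rim_3, rim_4 below 0.05 rad and distance of food_box from where it was at the start of the episode below 0.04 m and angle between food_box's own z axis and vertical below 0.05 rad and linear speed of food_box below 0.01 m/s); the robot touches nothing.
It fails at once if the box is lifted (more than 10 mm) (height (world z) of food_box above 0.058 m).
It fails at once if the box is tipped (more than about 11 degrees) (angle between food_box's own z axis and vertical above 0.2 rad).
It fails at once if the box is shoved more than 40 mm from its place (distance of food_box from where it was at the start of the episode above 0.04 m).
It fails at once if the phone, jar, cup or canister is moved more than 20 mm (distance of any of phone, spice_jar, egg_cup, canister from where it was at the start of the episode above 0.02 m).
It also fails if it takes over 54 s, if anything falls off the work surface, if the arm or the gripper's body presses on something with over 40 N, if the wrist force passes 120 N, or if a joint passes its speed limit or range.

## Working session

There is one attempt and no reset: what is moved stays moved. The work goes in short steps, Python scripts to look and compute and a shell command to move; the robot and the scene stay as the last step left them, time stands still between calls to the robot, and variables do not carry over. Pictures are saved under pics/ and viewed, at most 10 in all, crops included, and the job is handed in when it is done.

```bash
mkdir -p pics; ls
cat > h.py <<'E'
import numpy as np, cv2, pickle
from workcell import arm
from scipy.spatial.transform import Rotation as R
def cap(n,f=None):
    c=arm.capture(n)
    if f: cv2.imwrite('pics/'+f,c['image'][:,:,::-1])
    pickle.dump(c,open(n+'.pkl','wb')); return c
E
python3 - <<'E'
from h import *
for n in('top','side'):
    c=cap(n,n+'0.png'); print({k:v for k,v in c.items() if k not in('image','depth')}, (c['depth']>0).mean())
print(arm.observe())
E
```

```text
pics
{'fovy': 51.93493627753623, 'cx': 279.3613185398277, 'cy': 206.97324787023155, 'position': array([ 435.20579196,  230.4428159 , 1117.03609953]), 'attitude': array([ 0.06565244,  0.00857535, -1.58160947])} 0.9959906462585034
{'fovy': 46.217986998767344, 'cx': 274.788259411125, 'cy': 219.635283432876, 'position': array([ 370.19977382, -610.47880831,  749.49626098]), 'attitude': array([ 0.91114626,  0.00906156, -0.17882996])} 0.9959268707482993
{'time': 0.1, 'joint_pos': array([ 1.53519191,  0.50176921, -0.42681399,  1.55126472,  0.22083135,
        1.13829076, -0.2103174 ]), 'qd': array([ 0.00037017, -0.00223607, -0.00111384, -0.00468829, -0.00078698,
        0.00094546, -0.00037212]), 'joint_efforts': array([-1.11671467e-02, -5.70818853e+01, -5.83832860e+00, -2.81752449e+01,
        1.05633502e-02,  5.64048256e-03, -3.20016431e-05]), 'ee_pos': array([ 191.14239379, -620.69626259,  252.38771386]), 'orientation': array([-3.13991960e+00, -5.13599636e-05,  2.98838100e-01]), 'ft_force': array([-0.17255615, -1.10191632, -0.96311745]), 'torque': array([ 0.00697291, -0.07059159, -0.00122996]), 'finger_force': 0.0, 'width': 85.41673547426302}
```

View pics/top0.png

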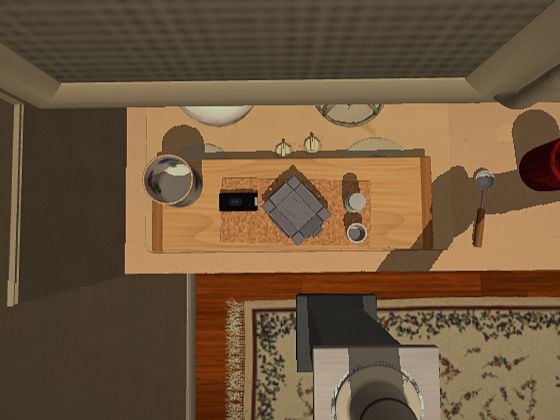

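View pics/side0.png

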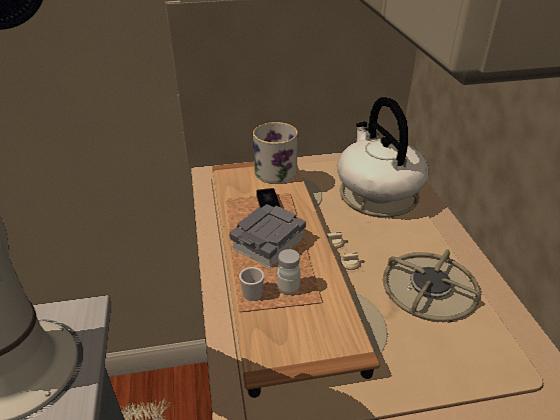

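The top view shows the grey box at about (297,209), turned roughly 45°. The phone is on its left at (238,201), the jar at (355,202), the cup at (356,233) and the canister at (172,180). I need a closer look to find the tab.

```bash
cat >> h.py <<'E'
def cloud(c):
    h,w=c['depth'].shape; f=h/2/np.tan(np.radians(c['fovy']/2))
    v,u=np.mgrid[:h,:w]; d=c['depth']
    p=np.stack([(u-c['cx'])/f*d,-(v-c['cy'])/f*d,-d],-1)
    return p@R.from_euler('xyz',c['attitude']).as_matrix().T+c['position']
E
python3 - <<'E'
from h import *
ims=[]
for n,(u0,u1,v0,v1) in {'top':(250,345,165,255),'side':(222,317,195,285)}.items():
    c=pickle.load(open(n+'.pkl','rb')); P=cloud(c)
    im=c['image'][v0:v1,u0:u1,::-1]
    ims.append(cv2.resize(im,None,fx=4.2,fy=4.2,interpolation=cv2.INTER_CUBIC))
    Q=P.reshape(-1,3); col=c['image'].reshape(-1,3).astype(int)
    m=(Q[:,2]>85)&(Q[:,2]<130)&(abs(Q[:,0]-c['position'][0]-0)<500)
    hsv=cv2.cvtColor(c['image'],cv2.COLOR_RGB2HSV).reshape(-1,3)
    lo=P[v0:v1,u0:u1].reshape(-1,3); sel=lo[(lo[:,2]>86)&(lo[:,2]<115)]
    print(n,len(sel),sel.mean(0),np.percentile(sel[:,2],[5,25,50,75,95]),cv2.minAreaRect(sel[:,:2].astype(np.float32)))
    for nm,uv in ({'phone':(238,201),'jar':(355,202),'cup':(356,233),'mat':(230,225),'board':(400,200),'can':(172,155),'boxc':(297,209)} if n=='top' else {'jar':(288,257),'boxc':(268,230)}).items(): print(nm,P[uv[1],uv[0]].round())
cv2.imwrite('pics/crop0.png',np.hstack(ims))
E
```

```text
top 2714 [494.86010237 199.05815568  96.80308056] [ 90.23062437  93.21203495  96.43540203 100.18211249 104.40771254] ((493.5528564453125, 197.13223266601562), (145.67037963867188, 117.96830749511719), 41.92664337158203)
phone [520. 339.  69.]
jar [510.  65. 132.]
cup [439.  51.  51.]
mat [462. 361.  51.]
board [520. -62.  44.]
can [617. 476. 166.]
boxc [497. 196.  90.]
side 2855 [489.97169652 165.94908076  96.9494123 ] [ 89.21441069  93.09700616  96.62212785 100.24272322 105.83702808] ((481.512451171875, 156.09925842285156), (260.0827941894531, 156.58236694335938), 72.9268569946289)
jar [510.  57. 133.]
boxc [494. 190.  94.]
```

View pics/crop0.png

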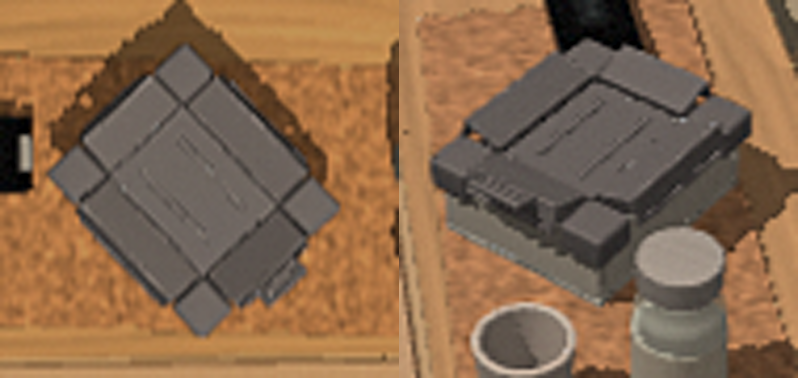

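The crop shows the tab at the lower right of the top view (crop about (283,280)). Box +x therefore heads about −138° in the world, and the box centre is near (495,198). Clockwise from there the order is lower right, lower left, upper left, upper right. I'll start moving with the gripper shut.

```bash
python3 -m jog '[[0,0.034,-0.021,0,0,0,-0.042],[0,0.068,-0.042,0,0,0,-0.085],[0,0.102,-0.062,0,0,0,-0.127],[0,0.136,-0.083,0,0,0,-0.17],[0,0.170,-0.104,0,0,0,-0.212],[0,0.205,-0.125,0,0,0,-0.255],[0,0.239,-0.146,0,0,0,-0.297],[0,0.273,-0.166,0,0,0,-0.34],[0,0.307,-0.187,0,0,0,-0.382],[0,0.341,-0.208,0,0,0,-0.425]]'
python3 -c "
from h import *
o=arm.observe();print(o['joint_pos'],o['orientation'])
c=pickle.load(open('top.pkl','rb'));P=cloud(c)[165:255,250:345].reshape(-1,3)
C=np.array([495,198.]);a=np.radians(42);ex=-np.array([np.cos(a),np.sin(a)]);ey=np.array([np.sin(a),-np.cos(a)])
s=P[(P[:,2]>86)&(P[:,2]<115)];x=(s[:,:2]-C)@ex;y=(s[:,:2]-C)@ey
import itertools
for nm,t,w in(('x',x,y),('y',y,x)):
  for lo,hi in((-50,-35),(-20,20),(35,50)):
    q=t[(w>lo)&(w<hi)];print(nm,lo,q.min().round(1),q.max().round(1))
for i in range(-70,85,7):
  print(i,[round(float(np.median(s[(abs(t-i)<3.5)&(abs(w)<12),2])),1) if ((abs(t-i)<3.5)&(abs(w)<12)).any() else None for t,w in((x,y),(y,x))])
"
```

```text
time: 0.93
ee_pos: [456.7, -320.4, 253.1]
orientation: [-3.141, 0.0, 0.726]
ft_force: [0.8, -0.1, 0.0]
width: -0.1
finger_force: 0.0
[ 1.09283472  0.37501933 -0.66068379  1.78004868  0.25863832  1.0749228
 -0.50380836] [-3.14126199e+00  3.32247244e-04  7.25591733e-01]
x -50 -66.4 63.2
x -20 -71.2 74.5
x 35 -66.7 61.6
y -50 -57.8 57.1
y -20 -59.3 58.7
y 35 -56.5 55.6
-70 [93.9, None]
-63 [102.6, None]
-56 [101.2, 97.8]
-49 [98.1, 101.6]
-42 [94.5, 100.9]
-35 [92.7, 97.8]
-28 [92.2, 93.7]
-21 [91.8, 92.5]
-14 [92.8, 92.7]
-7 [92.9, 92.3]
0 [93.3, 93.4]
7 [92.2, 92.9]
14 [92.7, 92.9]
21 [92.8, 92.4]
28 [92.2, 93.9]
35 [93.6, 97.9]
42 [97.3, 99.9]
49 [99.4, 103.2]
56 [101.8, 94.0]
63 [105.5, None]
70 [107.1, None]
77 [109.0, None]
84 [None, None]
```

```bash
python3 -m jog '[[0,0.0265,-0.030,0,0,0,0],[0,0.053,-0.060,0,0,0,0],[0,0.0795,-0.090,0,0,0,0],[0,0.106,-0.120,0,0,0,0],[0,0.1325,-0.150,0,0,0,0],[0,0.159,-0.180,0,0,0,0],[0,0.1855,-0.209,0,0,0,0],[0,0.212,-0.239,0,0,0,0],[0,0.2385,-0.269,0,0,0,0],[0,0.265,-0.299,0,0,0,0]]'
python3 -c "
from h import *
o=arm.observe();print(o['joint_pos'])"
```

```text
time: 1.77
ee_pos: [456.0, 79.1, 253.3]
orientation: [3.141, 0.0, 0.723]
ft_force: [1.0, -0.5, -0.9]
width: 0.1
finger_force: 0.0
[ 0.5760221   0.22560629 -0.90193712  1.99122257  0.20842212  1.0188331
 -1.27123052]
```

```bash
python3 -m jog '[[0,0.025,-0.027,0,0,0,0],[0,0.050,-0.055,0,0,0,0],[0,0.0575,-0.0627,0,0,0,0],[0,0.0575,-0.0627,0.035,0,0,0],[0,0.0575,-0.0627,0.070,0,0,0],[0,0.0575,-0.0627,0.100,0,0,0],[0,0.0575,-0.0627,0.113,0,0,0],[0,0.0575,-0.0627,0.113,0,0,0],[0,0.0575,-0.0627,0.113,0,0,0]]'
cat > look.py <<'E'
from h import *; import sys
o=arm.observe();print(o['joint_pos'],o['ee_pos'],o['ft_force'])
ims=[]
for n,(u0,u1,v0,v1) in {'top':(250,345,165,255),'side':(222,317,195,285)}.items():
    c=cap(n); ims.append(cv2.resize(c['image'][v0:v1,u0:u1,::-1],None,fx=4.2,fy=4.2,interpolation=cv2.INTER_CUBIC))
cv2.imwrite('pics/'+sys.argv[1],np.hstack(ims))
E
python3 look.py c1.png
```

```text
time: 2.52
ee_pos: [458.0, 162.9, 140.5]
orientation: [-3.141, 0.001, 0.724]
ft_force: [0.9, 0.7, 0.3]
width: 0.1
finger_force: 0.0
[ 0.27882778  0.45933828 -0.81531312  2.03991274  0.45219401  0.82845116
 -1.64588925] [457.98359822 162.8912153  140.47595786] [0.92208733 0.66995049 0.25906094]
```

View pics/c1.png

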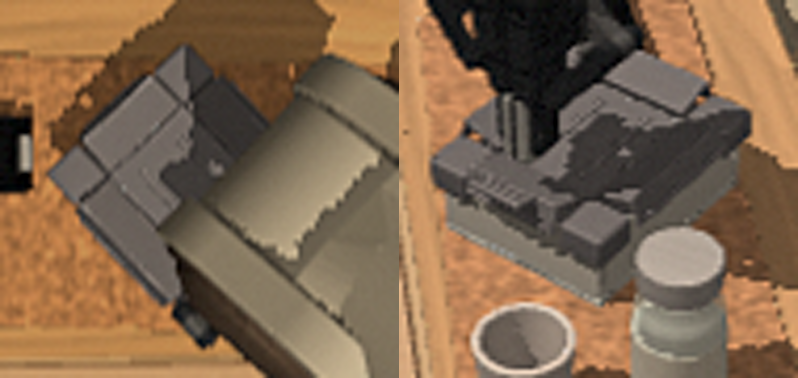

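The fingertips are centred over the tab strip (right crop, about (520,155)). Next is the press on rim_1.

```bash
python3 -m jog '[[0,0,0,0.008,0,0,0],[0,0,0,0.014,0,0,0],[0,0,0,0.017,0,0,0],[0,0,0,0.019,0,0,0],[0,0,0,0.020,0,0,0]]'; python3 -m jog '[[0,0,0,0.001,0,0,0],[0,0,0,0.002,0,0,0],[0,0,0,0.002,0,0,0]]'
```

```text
time: 3.03
ee_pos: [458.0, 161.7, 120.5]
orientation: [3.14, 0.002, 0.723]
ft_force: [-2.4, -3.8, 8.7]
width: -0.0
finger_force: 4.0
time: 3.28
ee_pos: [457.9, 162.0, 118.2]
orientation: [3.141, 0.001, 0.723]
ft_force: [-1.7, -0.4, -0.6]
width: -0.1
finger_force: 0.0
```

```bash
python3 -m jog '[[0,0,0,0.001,0,0,0],[0,0,0,0.002,0,0,0],[0,0,0,0.002,0,0,0]]';python3 -m jog '[[0,0,0,0.001,0,0,0],[0,0,0,0.0015,0,0,0],[0,0,0,0.0015,0,0,0]]'
```

```text
time: 3.53
ee_pos: [458.1, 162.2, 117.5]
orientation: [3.14, 0.001, 0.724]
ft_force: [-3.8, -4.4, 16.6]
width: -0.1
finger_force: 8.6
time: 3.78
ee_pos: [458.2, 162.2, 117.1]
orientation: [3.139, 0.002, 0.724]
ft_force: [-10.4, -6.9, 32.5]
width: -0.1
finger_force: 16.0
```

rim_1 snapped: the force peaked, dropped, and then met the hard stop at TCP z 117. On to rim_2.

```bash
python3 -m jog '[[0,0,0,-0.015,0,0,0],[0,0,0,-0.030,0,0,0],[0,0.026,-0.0195,-0.030,0,0,0],[0,0.052,-0.039,-0.030,0,0,0],[0,0.052,-0.039,-0.030,0,0,0],[0,0.052,-0.039,-0.022,0,0,0],[0,0.052,-0.039,-0.014,0,0,0],[0,0.052,-0.039,-0.010,0,0,0],[0,0.052,-0.039,-0.010,0,0,0]]'; python3 -m jog '[[0,0,0,0.002,0,0,0],[0,0,0,0.004,0,0,0],[0,0,0,0.005,0,0,0],[0,0,0,0.006,0,0,0],[0,0,0,0.006,0,0,0]]'
```

```text
time: 4.53
ee_pos: [470.1, 224.3, 122.9]
orientation: [-3.141, 0.004, 0.723]
ft_force: [-0.2, -0.5, 0.1]
width: -0.0
finger_force: 0.0
time: 4.95
ee_pos: [471.0, 225.9, 119.7]
orientation: [3.141, 0.001, 0.724]
ft_force: [-4.5, -1.7, 9.9]
width: 0.0
finger_force: 4.9
```

```bash
python3 -m jog '[[0,0,0,0.001,0,0,0],[0,0,0,0.002,0,0,0],[0,0,0,0.002,0,0,0]]';python3 -m jog '[[0,0,0,0.001,0,0,0],[0,0,0,0.002,0,0,0],[0,0,0,0.002,0,0,0]]'
```

```text
time: 5.2
ee_pos: [470.7, 226.2, 117.9]
orientation: [3.141, 0.001, 0.724]
ft_force: [-5.3, -1.5, 12.0]
width: -0.3
finger_force: 6.0
time: 5.45
ee_pos: [470.8, 226.3, 117.6]
orientation: [3.139, 0.001, 0.724]
ft_force: [-9.3, -5.0, 29.4]
width: 0.2
finger_force: 15.2
```

```bash
python3 -m jog '[[0,0,0,-0.015,0,0,0],[0,0,0,-0.030,0,0,0],[0,0.026,0.019,-0.030,0,0,0],[0,0.052,0.038,-0.030,0,0,0],[0,0.052,0.038,-0.030,0,0,0],[0,0.052,0.038,-0.030,0,0,0]]'; python3 look.py c2.png
```

```text
time: 5.95
ee_pos: [537.1, 231.7, 144.8]
orientation: [3.142, -0.001, 0.721]
ft_force: [-0.7, 0.6, -0.1]
width: 0.0
finger_force: 0.0
[ 0.12107674  0.60469921 -0.76679834  1.80099851  0.50880682  0.94316257
 -1.71494672] [537.10319737 231.65608124 144.76861521] [-0.70411568  0.55171321 -0.09916851]
```

View pics/c2.png

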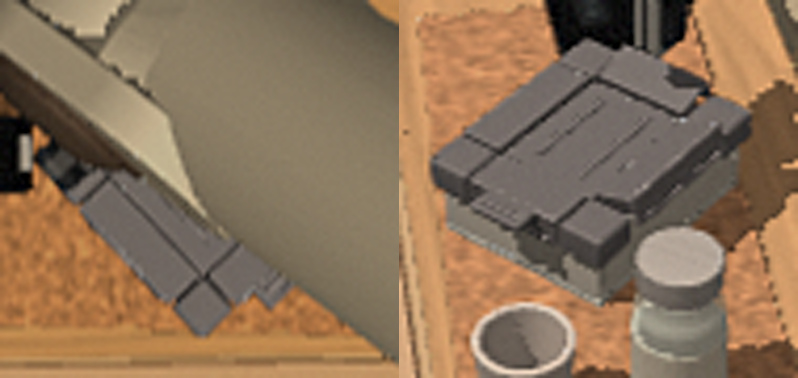

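Rims 1 and 2 are flush and the box hasn't moved; the fingers are over rim_3 (crop about (645,30)). Now I press rim_3.

```bash
python3 -m jog '[[0,0,0,0.008,0,0,0],[0,0,0,0.016,0,0,0],[0,0,0,0.020,0,0,0],[0,0,0,0.023,0,0,0],[0,0,0,0.025,0,0,0],[0,0,0,0.026,0,0,0],[0,0,0,0.026,0,0,0]]'; python3 -m jog '[[0,0,0,0.001,0,0,0],[0,0,0,0.002,0,0,0],[0,0,0,0.002,0,0,0]]';python3 -m jog '[[0,0,0,0.001,0,0,0],[0,0,0,0.002,0,0,0],[0,0,0,0.002,0,0,0]]'
```

```text
time: 6.63
ee_pos: [534.9, 232.4, 118.8]
orientation: [-3.142, 0.001, 0.724]
ft_force: [-1.2, -0.3, 3.9]
width: 0.0
finger_force: 1.7
time: 6.88
ee_pos: [535.0, 232.6, 117.8]
orientation: [3.141, 0.0, 0.724]
ft_force: [-5.1, -2.2, 12.2]
width: -0.4
finger_force: 6.1
time: 7.13
ee_pos: [535.1, 232.6, 117.5]
orientation: [3.14, 0.001, 0.724]
ft_force: [-9.1, -5.7, 25.7]
width: -0.2
finger_force: 12.6
```

```bash
python3 -m jog '[[0,0,0,-0.015,0,0,0],[0,0,0,-0.030,0,0,0],[0,-0.026,0.0195,-0.030,0,0,0],[0,-0.052,0.039,-0.030,0,0,0],[0,-0.052,0.039,-0.030,0,0,0],[0,-0.052,0.039,-0.030,0,0,0]]'; python3 look.py c3.png
```

```text
time: 7.63
ee_pos: [522.7, 165.7, 145.0]
orientation: [3.14, 0.001, 0.72]
ft_force: [0.5, 0.4, 0.6]
width: 0.0
finger_force: 0.0
[ 0.25284929  0.54851502 -0.7821319   1.89046333  0.48885585  0.90374663
 -1.6196336 ] [522.72622405 165.67663513 145.04417129] [0.51129394 0.44879693 0.56437908]
```

View pics/c3.png

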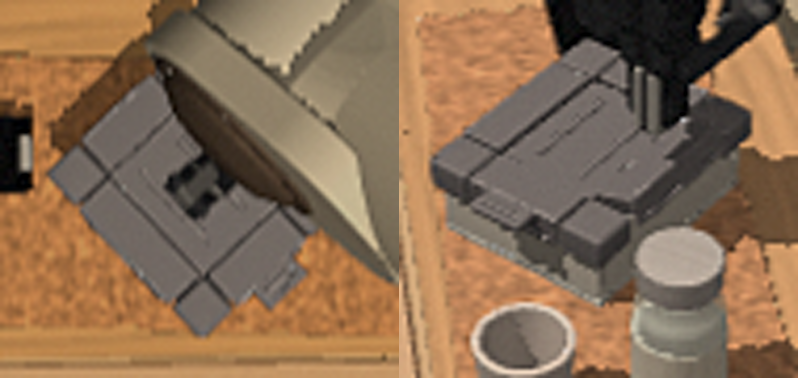

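Rim_3 is flush and only rim_4 is still up, under the fingers at crop (648,110). I press it, then lift straight up.

```bash
python3 -m jog '[[0,0,0,0.008,0,0,0],[0,0,0,0.016,0,0,0],[0,0,0,0.020,0,0,0],[0,0,0,0.023,0,0,0],[0,0,0,0.025,0,0,0],[0,0,0,0.026,0,0,0],[0,0,0,0.026,0,0,0]]'; python3 -m jog '[[0,0,0,0.001,0,0,0],[0,0,0,0.002,0,0,0],[0,0,0,0.002,0,0,0]]';python3 -m jog '[[0,0,0,0.001,0,0,0],[0,0,0,0.002,0,0,0],[0,0,0,0.002,0,0,0]]'
```

```text
time: 8.32
ee_pos: [522.3, 168.5, 118.6]
orientation: [3.141, 0.001, 0.724]
ft_force: [1.7, -1.7, 3.1]
width: 0.2
finger_force: 1.4
time: 8.57
ee_pos: [522.3, 168.5, 117.7]
orientation: [3.14, 0.001, 0.724]
ft_force: [-2.6, -3.2, 12.6]
width: -0.2
finger_force: 6.2
time: 8.82
ee_pos: [522.4, 168.6, 117.2]
orientation: [3.139, 0.001, 0.724]
ft_force: [-8.1, -5.9, 27.3]
width: 0.1
finger_force: 13.6
```

```bash
python3 -m jog '[[0,0,0,-0.015,0,0,0],[0,0,0,-0.04,0,0,0],[0,0,0,-0.07,0,0,0],[0,0,0,-0.10,0,0,0],[0,0,0,-0.10,0,0,0],[0,0,0,-0.10,0,0,0]]'; python3 look.py c4.png
```

```text
time: 9.32
ee_pos: [523.3, 169.4, 216.2]
orientation: [3.14, -0.003, 0.724]
ft_force: [-0.5, 0.0, -0.9]
width: 0.2
finger_force: 0.0
[ 0.3053997   0.45801425 -0.84831663  1.83420322  0.39945833  1.02546325
 -1.54978822] [523.33222528 169.35006615 216.23902405] [-0.45990011  0.04597585 -0.90140367]
```

View pics/c4.png

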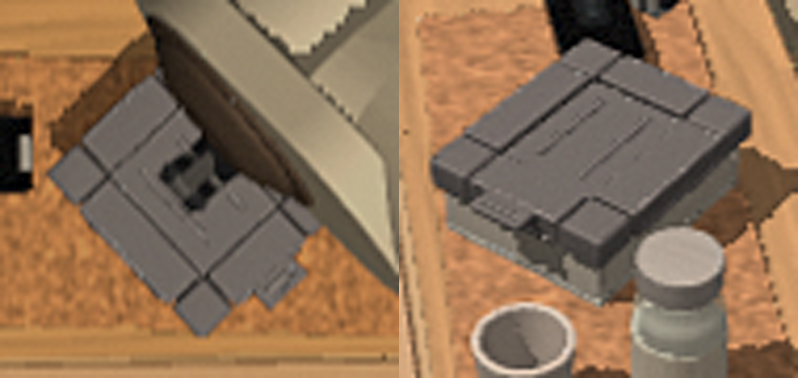

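All four sections are flush with the corner pieces, the box is in place, and the gripper is clear.

```bash
python3 -c "
from workcell import arm
print(arm.hand_in())"
```

```text
the job is handed in; nothing more can be done
None
```

I pressed all four rim sections shut in order (tab side first, then clockwise) and handed the job in at about 9.4 s; the last pictures show the lid flush, the box where it stood and the gripper clear, but the hand-in returned no verdict.

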